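# Change over the tube blocks of a dry-bath heater

### The job

First swing the heater's hinged clear lid up and back past vertical so that it stays open by itself. Then change the three aluminium tube blocks round, one at a time and always upright, letting whichever block has to wait stand on the empty round rubber mat meanwhile: the round block from the heater ends on the finned cooling plate, the square block from the cooling plate ends in the shallow storage tray, and the oblong block from the tray ends in the heater, each standing in the middle of its place. Leave the lid open and do not disturb the beaker and the bottle.

Things in the scene. Friction and masses are not known exactly. Their poses are not given: they have to be found in the camera images.
- heater: Dry-bath heater, fixed: white open-topped box 136 x 136 mm, 66 mm high, walls 6 mm; well 124 x 124 mm inside, its floor 10 mm above the bench. Origin: centre of the underside, at bench height; z up; -x: front (display, dial, lid tab), facing the robot within 0.25 rad; +x: hinge side. Lid hinge line: parallel to y at x = +68, z = 66 mm. Holds the round block at the start.
- lid (a joint): Lid angle, rad: 0 shut, 1.57 vertical, 1.95 stop. Plate 136 x 136 x 8 mm on the rim, clear pane, 0.16 kg. Black tab 16 mm wide (y), 10 thick sticks out of its front edge in its plane; shut: x -68 to -113, z 66 to 76, y -8 to 8 mm in the heater frame, free beneath. Hinge nearly free: falls shut before vertical, past it falls open to the stop and stays; open it reaches 245 mm above the bench.
- cooler: Cooling plate, fixed: bright metal heat sink 104 x 104 mm with a flat top 20 mm above the bench and fins beneath. Origin: centre of its underside, at bench height. The square block stands on it at the start. Place for the round block: middle of the top.
- tray: Storage tray, fixed: shallow grey square tray 124 x 124 mm outside, lip 12 mm high, walls 5 mm, floor 5 mm above the bench. Origin: centre of its underside, at bench height. The oblong block stands in it at the start. Place for the square block: middle of the floor.
- mat: Waiting place, fixed: black round rubber mat, 104 mm across, 5 mm thick. Origin: centre of its underside, at bench height. Empty at the start and at the end.
- round_block: Round aluminium tube block: upright cylinder 48 mm in diameter, 50 mm high, dark tube holes marked in its top, about 0.22 kg. Origin: centre of its underside; z up.
- square_block: Square aluminium tube block: 46 x 46 mm, 50 mm high, dark tube holes marked in its top, about 0.24 kg. Origin: centre of its underside; z up; x and y along its sides.
- oblong_block: Oblong aluminium tube block: 68 mm along its x, 36 mm along its y, 50 mm high, dark tube holes marked in its top, about 0.27 kg. Origin: centre of its underside; z up.
- beaker: Bystander: loose glass beaker, 66 mm across, 85 mm high, on the bench beyond the work. Origin: centre of its underside.
- bottle: Bystander: loose amber reagent bottle with a white cap, 56 mm across, 110 mm high, on the bench beyond the work. Origin: centre of its underside.

How it is judged:
By the outcome, as a careful person would: the job done as asked, in the order asked, and still so for the second after the job is handed in, with the robot touching nothing.
It also fails if it takes over 141 s, if anything falls off the work surface, if the arm or the gripper's body presses on something with over 40 N, if the wrist force passes 120 N, or if a joint passes its speed limit or range.

### The arm

A 6-joint arm with a two-finger parallel gripper is mounted at the origin on the work surface. World frame = base frame: x ahead of the robot, y to its left, z up, the work surface at z = 0. Lengths are in m, angles in rad, forces in N, time in s.
With the tool pointing down it reaches from about 0.375 to 0.9 m from the base axis. Payload 3.1 kg.
Tool frame: the origin (TCP) lies between the finger pads; the fingertips stand manip.finger_overhang ahead of it and the grasp point (between the pads) lies 5 mm behind it (manip.finger_overhang is the distance from the TCP to the fingertips, in m); z points along the fingers, y is the line along which they close (so a half turn about z gives the same grasp; the last joint's range is limited). The gripper opens to 85 mm and grips with 20 to 120 N. Pads are 22 mm wide; open, the fingers measure 114 mm over their backs; the gripper's body (76 mm by 85 mm) begins 54 mm behind the grasp point. The pads swing forward as they close: fully open they stand 13 mm farther back than shut.
Start: joints at [-1.431, 0.527, 1.433, -0, 1.181, -0.178], TCP at [0.196, -0.593, 0.245] pointing down, gripper open.
Joint ranges: [-3.08, 3.08], [-0.75, 2.2], [0.22, 2.44], [-1.43, 4.57], [0, 2.65], [-2.85, 2.85]. Speed limits (rad/s): [2.79, 2.79, 3.14, 3.14, 3.14, 3.14].

### API

Orientations are given as a unit quaternion [x, y, z, w].
In Python, from station import manip gives the robot as it stands.
- The arm moves only by the tool drive_tool, never from a script. Its argument "plan" is a list of rows, each a list of 7 numbers: the shift along the tool's x, y, z in m, then the turn, a rotation vector about the tool's x, y, z in degrees, then the opening, from -1 (shut) to 1 (fully open). In form: [[x, y, z, wx, wy, wz, gripper], ...]. A call has 1 to 10 rows; each row shifts and turns the commanded pose from where the row before left it, along the tool's axes as they then stand; what a row does not reach is not made up. A row lasts 1/10 s, in which the tool goes at most 50 mm and 8.59 degrees, less where a joint would pass 70% of its speed; a pose out of reach is approached as far as the arm can. A call is refused whole if a number of a shift passes 0.05 or a number of a turn 8.59, either way. A call with a gripper value outside its range is refused whole. The fingers move at their own pace and stop on an object; "newtons" is the grip in N (left out, the last holds). Time passes only in rows, so rows that do not move let the fingers close. It gives the time, the measured TCP pose, the force, the opening and the grip force at its end, in the units of the state.
- manip.sense(): the state, without advancing time (a new reading comes with each control period).
- manip.snapshot(name): name is "scene" or "top" or "wrist"; returns a dict with "image" (384x512x3 uint8, red, green, blue), "z_map" (384x512 float32, m along the optical axis (not along the pixel's ray), 0 where there is no reading), "fov_y" (degrees; the focal length in pixels is half the picture's height over the tangent of half this angle, whatever the lens; pixels are square), "cx", "cy" (the principal point, pixels), "extrinsics" (4x4, takes a point from camera to world coordinates); the wrist camera has in their place "mount" (4x4, takes a point from camera to tool coordinates, whose origin is the TCP and whose axes are the flange's). Camera axes: x right, y up, looking along -z (the intrinsics and any distortion apply to the point x, -y, -z); pixel columns grow to the right and rows downward; lengths in m; the calibration is good to about 2 mm. A picture is of the moment at which its call begins: read the wrist's pose just before it.
- manip.sign_off(): hands the job in; it is judged then, once.
The state is a dict: "t": time; "q": joint angles; "qd": joint speeds; "tau": joint torques, N m; "tcp_pos": TCP position; "tool_rot": TCP orientation; "force": force on the tool from outside, world axes, zero at the start; "ft_torque": the same for the moment, N m; "finger_gap": opening from 0.0 (shut) to 1.0 (fully open); "gripper_force": force on a finger pad.
Only numpy, scipy, OpenCV 4.12 (cv2) and the standard library are available. Lean on these libraries where they do the work, as an engineer would, in place of code of your own. Each camera call takes 0.05 s, during which the arm holds its last target. There are 200 camera calls.

## Working session

There is one attempt and no reset: what is moved stays moved. The work goes in short steps, Python scripts to look and compute and a tool call to move; the robot and the scene stay as the last step left them, time stands still between calls to the robot, and variables do not carry over. Pictures are saved under pics/ and viewed, at most 14 in all, crops included, and the job is handed in when it is done.

Besides the shell and the picture viewer there is one more tool, called after "Call:" as name([rows], argument=value, ...), one row to a line, values as JSON. drive_tool: Moves the arm, as the interface text tells. Its arguments: {"type":"object","properties":{"plan":{"type":"array"},"newtons":{"type":"number"}},"required":["plan"]}

```bash
ls; mkdir -p pics; python3 - <<'E'
from station import manip
import cv2, numpy as np
print(manip.sense(), manip.finger_overhang)
for n in ["scene","top"]:
    s=manip.snapshot(n)
    print(n,{k:v for k,v in s.items() if k not in("image","z_map")},(s["z_map"]>0).mean())
    cv2.imwrite(f"pics/{n}0.png",s["image"][:,:,::-1]); np.save(f"pics/{n}0.npy",s,allow_pickle=True)
E
```

```text
pics
{'t': 0.0, 'q': array([-1.43047662e+00,  5.28447064e-01,  1.43391822e+00,  3.11454765e-06,
        1.18136668e+00, -1.78513442e-01]), 'qd': array([ 8.51274120e-04, -2.89140790e-05,  1.60699288e-03, -1.25075906e-03,
       -1.88114200e-04,  2.85878545e-04]), 'tau': array([ 1.51263492e-03, -4.42348945e+01, -1.78025633e+01, -1.82217391e-04,
        8.50154349e-03, -2.71580582e-06]), 'tcp_pos': array([ 0.19583519, -0.59280541,  0.24434024]), 'tool_rot': array([ 9.87319595e-01,  1.58741532e-01,  2.18656632e-05, -1.06943603e-03]), 'force': array([-0.6385636 , -0.56647923,  1.32645275]), 'ft_torque': array([ 0.00977733, -0.00060107, -0.01932023]), 'gripper_force': 0.0, 'finger_gap': 1.0041399439611804} 0.014
scene {'fov_y': 55.69618743520284, 'cx': 259.8032475826081, 'cy': 192.81569325148698, 'extrinsics': array([[-0.5148722 , -0.50603729,  0.69197752,  1.19587957],
       [ 0.8569858 , -0.2831537 ,  0.43058022,  0.35534659],
       [-0.02195365,  0.81470869,  0.57945474,  0.5521214 ],
       [ 0.        ,  0.        ,  0.        ,  1.        ]])} 0.9960784912109375
top {'fov_y': 57.17097856998753, 'cx': 261.10624240415706, 'cy': 190.64147559452482, 'extrinsics': array([[ 5.89260529e-04,  9.90674470e-01, -1.36248842e-01,
         4.99637574e-01],
       [-9.99326321e-01, -4.41634203e-03, -3.64334903e-02,
        -1.55540025e-02],
       [-3.66954502e-02,  1.36178523e-01,  9.90004472e-01,
         1.08903672e+00],
       [ 0.00000000e+00,  0.00000000e+00,  0.00000000e+00,
         1.00000000e+00]])} 0.9961954752604166
```

View pics/scene0.png

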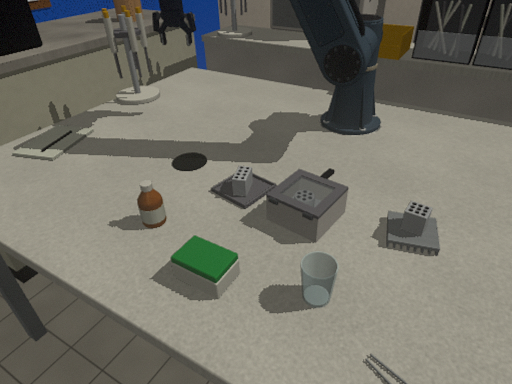

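View pics/top0.png

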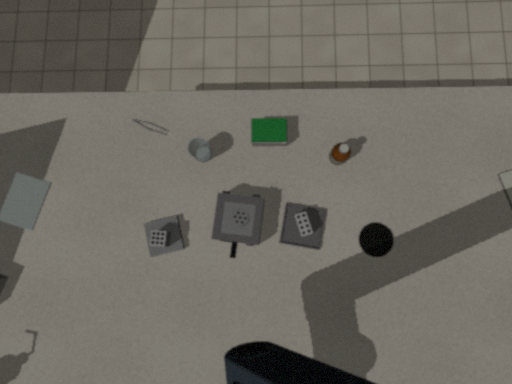

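The scene view shows the mat at (190,161), the tray with the oblong at (243,185), the lidded heater at (307,203) with its tab at (327,175), and the cooler with the square at (415,225). In the top view these are at (376,239), (303,225), (240,218) with tab (234,250), and (164,236). I'll measure with masks, rays and depth.

```bash
cat > h.py <<'E'
import numpy as np, cv2
from scipy.spatial.transform import Rotation as R
def K(s): return 192/np.tan(np.radians(s["fov_y"]/2))
def T(s,sen=None):
    if "extrinsics" in s: return s["extrinsics"]
    M=np.eye(4); M[:3,:3]=R.from_quat(sen["tool_rot"]).as_matrix(); M[:3,3]=sen["tcp_pos"]; return M@s["mount"]
def rays(s,uv,sen=None):
    uv=np.atleast_2d(uv).astype(float); f=K(s)
    d=np.c_[(uv[:,0]-s["cx"])/f,-(uv[:,1]-s["cy"])/f,-np.ones(len(uv))]
    E=T(s,sen); return E[:3,3],d@E[:3,:3].T
def plane(s,uv,z,sen=None):
    o,d=rays(s,uv,sen); return o+d*((z-o[2])/d[:,2])[:,None]
def cloud(s,sen=None):
    v,u=np.mgrid[:384,:512]; o,d=rays(s,np.c_[u.ravel(),v.ravel()],sen)
    P=o+d*s["z_map"].reshape(-1,1); P[s["z_map"].ravel()==0]=np.nan; return P.reshape(384,512,3)
def two(a,b):  # intersect two rays (o,d)
    (o1,d1),(o2,d2)=a,b; d1,d2=d1[0],d2[0]
    t=np.linalg.lstsq(np.c_[d1,-d2],o2-o1,rcond=None)[0]; p,q=o1+t[0]*d1,o2+t[1]*d2
    return (p+q)/2,np.linalg.norm(p-q)
E
python3 - <<'E'
from h import *
np.set_printoptions(precision=4,suppress=True)
S={n:np.load(f"pics/{n}0.npy",allow_pickle=True).item() for n in("scene","top")}
for n,s in S.items():
    P=cloud(s); x,y,z=P[...,0],P[...,1],P[...,2]
    roi=(x>.3)&(x<.8)&(y>-.5)&(y<.4)
    print(n,"bench z",np.nanmedian(z[roi&(abs(z)<.02)]))
    m=(roi&(z>.004)&(z<.2)).astype(np.uint8)
    k,l,st,c=cv2.connectedComponentsWithStats(m)
    for i in range(1,k):
        if st[i,4]>60:
            p=P[l==i]; print(st[i],"c",np.nanmedian(p,0),"lo",np.nanpercentile(p,2,0),"hi",np.nanpercentile(p,98,0))
im=S["top"]["image"][190:270,130:410]
cv2.imwrite("pics/topc.png",cv2.resize(im[:,:,::-1],None,fx=2.85,fy=2.85,interpolation=cv2.INTER_CUBIC))
E
```

```text
scene bench z -9.524765308333016e-05
[172 152  35  19 386] c [ 0.5047 -0.3224  0.0051] lo [ 0.4566 -0.37    0.0041] hi [ 0.548  -0.2762  0.0071]
[ 211  165  137   76 5346] c [0.5801 0.0757 0.0561] lo [ 0.487  -0.1576  0.0044] hi [0.6365 0.1606 0.075 ]
[137 180  29  48 978] c [ 0.7706 -0.2008  0.0603] lo [ 0.7423 -0.2269  0.0068] hi [ 0.7864 -0.1874  0.1104]
[ 386  200   54   54 2006] c [0.527  0.3225 0.0202] lo [0.4683 0.2684 0.0083] hi [0.5688 0.3751 0.0707]
[193 235  47  39  99] c [0.7979 0.0234 0.0572] lo [ 0.7951 -0.051   0.0067] hi [0.7999 0.0532 0.0587]
[ 300  251   39   56 1582] c [0.774  0.2082 0.056 ] lo [0.7403 0.1779 0.0076] hi [0.7995 0.2372 0.0851]
top bench z 0.00048805188807432565
[188 137  25  25 429] c [0.7767 0.2124 0.0498] lo [0.7383 0.177  0.0044] hi [0.7983 0.2364 0.0878]
[251 138  37   9 251] c [ 0.7935 -0.0011  0.0416] lo [ 0.7915 -0.0527  0.0067] hi [0.7991 0.051  0.061 ]
[329 143  22  22 371] c [ 0.7465 -0.2073  0.0758] lo [ 0.7289 -0.2385  0.0076] hi [ 0.7782 -0.1874  0.1122]
[ 212  190   54   68 2421] c [0.5571 0.0909 0.0734] lo [0.4717 0.0212 0.0434] hi [0.6298 0.1549 0.0778]
[ 280  203   46   47 1378] c [ 0.5394 -0.1001  0.0076] lo [ 0.4763 -0.1646  0.0041] hi [ 0.6029 -0.0394  0.0577]
[ 144  216   42   41 1207] c [0.5088 0.312  0.0213] lo [0.4578 0.2661 0.0107] hi [0.5634 0.3746 0.0729]
[358 222  36  35 675] c [ 0.5001 -0.3206  0.0059] lo [ 0.4541 -0.3688  0.0041] hi [ 0.5452 -0.2748  0.0095]
```

View pics/topc.png

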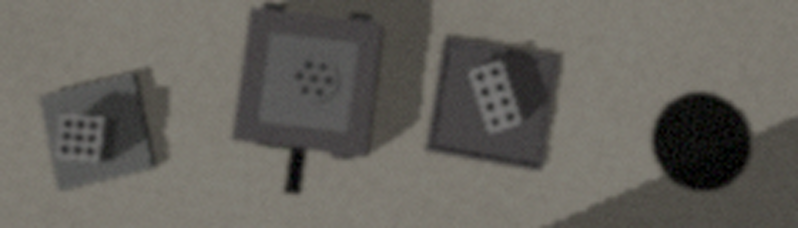

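The crop shows the cooler with the square on its left half, the clear-lidded heater (tab at (293,170)), the tray with the oblong turned about 15° and off centre, and the mat. Next: poses from both views.

```bash
python3 - <<'E'
from h import *
np.set_printoptions(precision=4,suppress=True)
S={n:np.load(f"pics/{n}0.npy",allow_pickle=True).item() for n in("scene","top")}
def rect(P,m,name):
    m=cv2.morphologyEx(m.astype(np.uint8),cv2.MORPH_OPEN,np.ones((2,2)))
    k,l,st,c=cv2.connectedComponentsWithStats(m); i=1+st[1:,4].argmax()
    p=P[l==i]; r=cv2.minAreaRect((p[:,:2]*1000).astype(np.float32))
    print("  ",name,"n",len(p),"c",np.array(r[0]),"size",np.array(r[1]),"ang",round(r[2],1),"z",np.median(p[:,2]).round(4),"pix",c[i])
for n,s in S.items():
    P=cloud(s); x,y,z=P[...,0],P[...,1],P[...,2]; print(n)
    box=lambda a,b,c,d,e,f:(x>a)&(x<b)&(y>c)&(y<d)&(z>e)&(z<f)
    rect(P,box(.47,.7,0,.17,.066,.085),"lid")
    rect(P,box(.41,.5,0,.17,.05,.085)&(s["image"].sum(2)<100),"tab")
    rect(P,box(.44,.62,.25,.4,.013,.03),"cooler")
    rect(P,box(.44,.62,.25,.4,.064,.085),"square")
    rect(P,box(.44,.65,-.18,-.02,.003,.02),"tray")
    rect(P,box(.44,.65,-.18,-.02,.048,.065),"oblong")
    rect(P,box(.42,.6,-.4,-.25,.003,.02),"mat")
# two-view triangulation of top-face brightness centroids (dark holes patch) 
E
```

```text
scene
   lid n 2367 c [513.3152 102.1414] size [124.5369 262.9039] ang 75.9 z nan pix [308.24   193.5125]Traceback (most recent call last):
  File "<stdin>", line 13, in <module>
  File "<stdin>", line 6, in rect
ValueError: attempt to get argmax of an empty sequence
```

```bash
python3 - <<'E'
from h import *
np.set_printoptions(precision=4,suppress=True)
S={n:np.load(f"pics/{n}0.npy",allow_pickle=True).item() for n in("scene","top")}
def rect(P,m,name):
    m0=m; m=cv2.morphologyEx(m.astype(np.uint8),cv2.MORPH_OPEN,np.ones((3,3)))
    k,l,st,c=cv2.connectedComponentsWithStats(m)
    if k<2: print("  ",name,"none",m0.sum()); return
    i=1+st[1:,4].argmax()
    p=P[(l==i)&m0]; p=p[np.isfinite(p[:,0])]
    r=cv2.minAreaRect((p[:,:2]*1000).astype(np.float32))
    print("  ",name,"n",len(p),"c",np.array(r[0]),"size",np.array(r[1]),"ang",round(r[2],1),"z",np.median(p[:,2]).round(4),"pix",c[i])
for n,s in S.items():
    P=cloud(s); x,y,z=P[...,0],P[...,1],P[...,2]; print(n)
    box=lambda a,b,c,d,e,f:(x>a)&(x<b)&(y>c)&(y<d)&(z>e)&(z<f)
    rect(P,box(.3,.7,0,.17,.064,.085),"lid")
    rect(P,box(.3,.48,0,.17,.05,.09),"tab")
    rect(P,box(.44,.62,.25,.4,.013,.03),"cooler")
    rect(P,box(.44,.62,.25,.4,.064,.085),"square")
    rect(P,box(.44,.65,-.18,-.02,.003,.02),"tray")
    rect(P,box(.44,.65,-.18,-.02,.048,.065),"oblong")
    rect(P,box(.42,.6,-.4,-.25,.003,.02),"mat")
E
```

```text
scene
   lid n 2456 c [543.7181  89.6438] size [139.0654 188.3221] ang 82.9 z 0.0727 pix [307.4743 192.4959]
   tab n 48 c [464.2294 101.3139] size [15.3566 26.9558] ang 87.6 z 0.0753 pix [329.1875 171.125 ]
   cooler n 1245 c [511.1989 319.9063] size [106.1301 104.1779] ang 13.5 z 0.0195 pix [411.6811 232.7237]
   square n 322 c [505.1785 320.7312] size [46.2499 49.2426] ang 83.4 z 0.0695 pix [417.9658 209.9037]
   tray n 979 c [ 543.2153 -102.5002] size [125.182  124.8755] ang 80.2 z 0.0057 pix [243.2319 189.9387]
   oblong n 236 c [ 547.7097 -102.1022] size [71.3301 36.3459] ang 17.9 z 0.0547 pix [241.4958 173.6568]
   mat n 459 c [ 502.9378 -323.7697] size [102.5133 100.3539] ang 51.6 z 0.0049 pix [188.9542 160.8192]
top
   lid n 2339 c [542.114   91.5701] size [136.3413 187.8   ] ang 82.8 z 0.0735 pix [237.7418 219.0958]
   tab n 62 c [463.255  100.3989] size [28.2189 14.7612] ang 0.1 z 0.076 pix [233.3387 251.7742]
   cooler n 848 c [509.7383 320.8964] size [103.9591 105.0823] ang 13.8 z 0.0204 pix [165.4375 235.0601]
   square n 255 c [503.6331 321.1865] size [47.5312 45.7706] ang 85.2 z 0.0706 pix [158.1294 237.7176]
   tray n 714 c [ 540.1621 -101.6801] size [122.8865 123.799 ] ang 79.6 z 0.0059 pix [297.2577 221.1429]
   oblong n 287 c [ 544.895  -101.0948] size [67.8307 35.4208] ang 17.5 z 0.0554 pix [303.4774 223.4983]
   mat n 612 c [ 500.4297 -321.6897] size [ 95.6679 101.133 ] ang 0.1 z 0.0056 pix [374.9232 239.3987]
```

Both views agree within about 3 mm, and the sizes and heights match the text:

| Item | Centre (m) | Angle |
|---|---|---|
| heater | (.562, .088) | -7.1° |
| cooler | (.5105, .320) | |
| square | (.504, .321) | -5.7° |
| tray | (.542, -.102) | -10° |
| oblong | (.546, -.1015) | 17.7° |
| mat | (.502, -.322) | |

Moving now to a stage in front of the heater.

Call:
drive_tool([
  [0.0315,-0.0374,0,0,0,0,-1],
  [0.0315,-0.0374,0,0,0,0,-1],
  [0.0315,-0.0374,0,0,0,0,-1],
  [0.0315,-0.0374,0,0,0,0,-1],
  [0.0315,-0.0374,0,0,0,0,-1],
  [0.0315,-0.0374,0,0,0,0,-1],
  [0.0315,-0.0374,0,0,0,0,-1],
  [0.0315,-0.0374,0,0,0,0,-1],
  [0.0315,-0.0374,0,0,0,0,-1],
  [0.0315,-0.0374,0,0,0,0,-1],
])

```text
t: 1.1
tcp_pos: [0.378, -0.1377, 0.2453]
tool_rot: [0.987, 0.158, 0.0, 0.0]
force: [0.8, -0.8, 0.2]
finger_gap: -0.004
gripper_force: 0.0
```

Call:
drive_tool([
  [0.0315,-0.0374,0,0,0,0,-1],
  [0.0315,-0.0374,0,0,0,0,-1],
  [0.0315,-0.0374,0,0,0,0,-1],
  [0.0315,-0.0374,0,0,0,0,-1],
  [0,0,0,0,0,8.5,-1],
  [0,0,0,0,0,8.5,-1],
  [0,0,0,0,0,8.4,-1],
  [0,0,0,0,0,0,-1],
])

```text
t: 1.9
tcp_pos: [0.4503, 0.0424, 0.245]
tool_rot: [0.998, -0.062, -0.0, -0.0]
force: [-0.0, 0.1, -0.1]
finger_gap: 0.0
gripper_force: 0.0
```

Call:
drive_tool([
  [0,0,0,0,7.5,0,-1],
  [0,0,0,0,7.5,0,-1],
  [0,0,0,0,7.5,0,-1],
  [0,0,0,0,7.5,0,-1],
  [0,0,0,0,7.5,0,-1],
  [0,0,0,0,7.5,0,-1],
  [0,0,0,0,0,0,-1],
])

```text
t: 2.6
tcp_pos: [0.4563, 0.0588, 0.2551]
tool_rot: [0.947, -0.053, 0.317, 0.007]
force: [0.9, -0.3, 0.6]
finger_gap: -0.0
gripper_force: 0.0
```

```bash
cat >> h.py <<'E'
def st(manip):
    s=manip.sense(); M=R.from_quat(s["tool_rot"]).as_matrix(); tip=s["tcp_pos"]+.014*M[:,2]
    H=np.array([.5618,.0882]); a=np.radians(-7.1); A=np.array([[np.cos(a),np.sin(a)],[-np.sin(a),np.cos(a)]])
    print("t",round(s["t"],2),"tcp",s["tcp_pos"].round(4),"q",s["q"].round(3)); print("toolx",M[:,0].round(3),"toolz",M[:,2].round(3))
    print("tip in heater frame mm",(A@(tip[:2]-H)*1000).round(1),(tip[2]*1000).round(1),"F",s["force"].round(1)); return s
E
python3 - <<'E'
from h import *
from station import manip
st(manip)
E
```

```text
t 2.6 tcp [0.4563 0.0588 0.2551] q [-0.139  0.181  2.253  0.536  0.073  1.022]
toolx [ 0.793 -0.097  0.602] toolz [ 0.6   -0.047 -0.798]
tip in heater frame mm [-92.7 -41.8] 243.9 F [ 0.9 -0.3  0.6]
```

Call:
drive_tool([
  [0,0,0,0,-6,0,-1],
  [0,0,0,0,-6,0,-1],
  [0,0,0,0,0,0,-1],
  [0,0,0,0,0,0,-1],
])

```text
t: 3.0
tcp_pos: [0.46, 0.0627, 0.2558]
tool_rot: [0.969, -0.05, 0.243, -0.005]
force: [-0.2, -0.2, -0.6]
finger_gap: 0.0
gripper_force: 0.0
```

```bash
python3 - <<'E'
from h import *
from station import manip
st(manip)
E
```

```text
t 3.0 tcp [0.46   0.0627 0.2558] q [-0.138  0.174  2.136  0.149  0.346  1.409]
toolx [ 0.877 -0.1    0.471] toolz [ 0.472 -0.014 -0.882]
tip in heater frame mm [-91.3 -37.3] 243.5 F [-0.2 -0.2 -0.6]
```

Call:
drive_tool([
  [-0.02,0.004,0.0327,0,0,0,-1],
  [-0.02,0.004,0.0327,0,0,0,-1],
  [-0.02,0.004,0.0327,0,0,0,-1],
  [-0.02,0.004,0.0327,0,0,0,-1],
  [-0.02,0.004,0.0327,0,0,0,-1],
  [-0.01,0.002,0.016,0,0,0,-1],
  [0,0,0,0,0,0,-1],
])

```text
t: 3.7
tcp_pos: [0.4582, 0.0786, 0.1767]
tool_rot: [0.968, -0.041, 0.246, -0.039]
force: [0.5, 0.5, -0.0]
finger_gap: -0.001
gripper_force: 0.0
```

```bash
python3 - <<'E'
from h import *
from station import manip
st(manip)
E
```

```text
t 3.7 tcp [0.4582 0.0786 0.1767] q [-0.152  0.375  2.251  1.361  0.131  0.177]
toolx [ 0.876 -0.099  0.473] toolz [ 0.479  0.056 -0.876]
tip in heater frame mm [-95.  -20.7] 164.4 F [ 0.5  0.5 -0. ]
```

The forward tilt runs joint 5 into its limit. I'll grip the tab from above instead and follow the arc with the tool upright. Tilting back first.

Call:
drive_tool([
  [0,0,0,0,-7,0,0],
  [0,0,0,0,-7,0,0],
  [0,0,0,0,-7,0,0],
  [0,0,0,0,-7,0,0],
  [0,0,0,0,0,0,0],
  [0,0,0,0,0,0,0],
])

```text
t: 4.3
tcp_pos: [0.4696, 0.0994, 0.1816]
tool_rot: [0.984, -0.022, 0.158, -0.079]
force: [0.2, 0.4, -0.3]
finger_gap: 0.504
gripper_force: 0.0
```

```bash
cat >> h.py <<'E'
def goto(manip,xyz,yaw):
    """tool-frame rows needed: first turn (rotvec deg), then shift with tool down at yaw deg"""
    s=manip.sense(); M=R.from_quat(s["tool_rot"]); y=np.radians(yaw)
    G=np.array([[np.cos(y),np.sin(y),0],[np.sin(y),-np.cos(y),0],[0,0,-1]])
    print("turn",(M.inv()*R.from_matrix(G)).as_rotvec(degrees=True).round(2),"then shift mm",(G.T@(np.array(xyz)-s["tcp_pos"])*1000).round(1))
    return s
E
python3 - <<'E'
from h import *
from station import manip
st(manip)
# tab grip point heater x=-98: TCP 5 mm ahead of grasp point, tab mid z .071
H=np.array([.5618,.0882]); u=np.array([np.cos(np.radians(-7.1)),np.sin(np.radians(-7.1))])
p=H-.098*u; print(p); goto(manip,[*p,.15],-7.1)
sen=manip.sense(); s=manip.snapshot("wrist"); np.save("pics/w1.npy",dict(s=s,sen=sen),allow_pickle=True); cv2.imwrite("pics/w1.png",s["image"][:,:,::-1])
E
```

```text
t 4.3 tcp [0.4696 0.0994 0.1816] q [-0.142  0.367  2.094  0.483  0.424  1.055]
toolx [ 0.949 -0.067  0.308] toolz [ 0.314  0.148 -0.938]
tip in heater frame mm [-88.7   2.4] 168.5 F [ 0.2  0.4 -0.3]
[0.46455147 0.10031294]
turn [-10.18 -17.61   4.54] then shift mm [-5.2 -0.2 31.6]
```

View pics/w1.png

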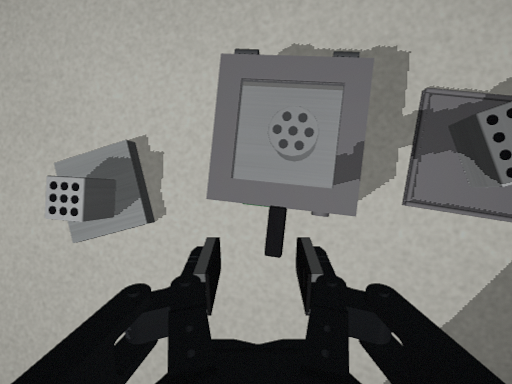

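The wrist view shows the tab (end (274,257), base (277,206)) between the fingers, the round block at (293,131) under the pane, and the square at (65,198). Levelling the tool, then refining the measurement.

Call:
drive_tool([
  [0,0,0,-3.4,-5.9,1.5,0],
  [0,0,0,-3.4,-5.9,1.5,0],
  [0,0,0,-3.4,-5.8,1.5,0],
  [0,0,0,0,0,0,0],
  [0,0,0,0,0,0,0],
])

```text
t: 4.85
tcp_pos: [0.4685, 0.1022, 0.1804]
tool_rot: [0.998, -0.055, 0.014, -0.012]
force: [-0.7, 0.5, 0.5]
finger_gap: 0.5
gripper_force: 0.0
```

```bash
python3 - <<'E'
from h import *
from station import manip
np.set_printoptions(precision=4,suppress=True)
sen=st(manip); s=manip.snapshot("wrist"); np.save("pics/w2.npy",dict(s=s,sen=sen),allow_pickle=True); cv2.imwrite("pics/w2.png",s["image"][:,:,::-1])
P=cloud(s,sen); x,y,z=np.moveaxis(P,2,0)
def rect(m,name):
    k,l,q,c=cv2.connectedComponentsWithStats(cv2.morphologyEx(m.astype(np.uint8),cv2.MORPH_OPEN,np.ones((3,3))))
    i=1+q[1:,4].argmax(); p=P[(l==i)&m]; r=cv2.minAreaRect((p[:,:2]*1000).astype(np.float32)); print(name,len(p),np.array(r[0]),np.array(r[1]),round(r[2],2),np.median(p[:,2]),c[i]); return p
dark=s["image"].sum(2)<110
rect((x>.4)&(x<.53)&(y>.05)&(y<.15)&(z>.06)&(z<.085)&dark,"tab")
rect((x>.45)&(x<.7)&(y>-.02)&(y<.2)&(z>.066)&(z<.085)&~dark,"lid")
rect((x>.4)&(x<.65)&(y>.2)&(y<.4)&(z>.06)&(z<.085),"sq")
goto(manip,[.4646,.1003,.12],-7.1)
E
```

```text
t 4.85 tcp [0.4685 0.1022 0.1804] q [-0.034  0.425  1.88   0.034  0.809  1.624]
toolx [ 0.994 -0.11   0.026] toolz [ 0.029  0.023 -0.999]
tip in heater frame mm [-94.    2.8] 166.4 F [-0.7  0.5  0.5]
tab 785 [471.9696 100.0161] [14.1951 44.6095] 83.52 0.07562586455722956 [261.8153 195.1312]
lid 29657 [557.3523  90.0474] [136.9392 128.8665] 83.0 0.0728117502238457 [264.3597  83.2749]
sq 2394 [504.8841 319.8912] [45.8225 46.1647] 84.27 0.06949941961478336 [ 23.6287 183.2201]
turn [-1.5  -1.43  0.77] then shift mm [-2.9  2.  60.4]
```

Tab centre measures (.472,.100) at z .0756, which matches the heater pose. Descending onto the tab and gripping.

Call:
drive_tool([
  [0,0,0,-1.5,-1.4,0.8,0],
  [-0.003,0.002,0.03,0,0,0,0],
  [0,0,0.03,0,0,0,0],
  [0,0,0.03,0,0,0,0],
  [0,0,0.022,0,0,0,0],
  [0,0,0,0,0,0,0],
  [0,0,0,0,0,0,-1],
  [0,0,0,0,0,0,-1],
  [0,0,0,0,0,0,-1],
  [0,0,0,0,0,0,-1],
], newtons=25)

```text
t: 5.9
tcp_pos: [0.4668, 0.1017, 0.0706]
tool_rot: [0.998, -0.063, 0.002, -0.001]
force: [-0.2, 10.9, -0.8]
finger_gap: 0.175
gripper_force: 30.8
```

```bash
python3 - <<'E'
from h import *
from station import manip
st(manip)
E
python3 -c "
import numpy as np
r=166
th=np.radians(np.arange(0,113,8)); 
x=-r*np.cos(th);z=r*np.sin(th)
# tab mid is 5mm above hinge level
x2=x+5*np.sin(th); z2=z+5*np.cos(th)
for a,b,c in zip(np.degrees(th)[1:],np.diff(x2),np.diff(z2)): print(round(a),b.round(1),(-c).round(1))
"
```

```text
t 5.9 tcp [0.4668 0.1017 0.0706] q [-0.021  0.641  1.939  0.002  0.558  1.675]
toolx [ 0.992 -0.127  0.004] toolz [ 0.004  0.001 -1.   ]
tip in heater frame mm [-95.9   1.7] 56.6 F [-0.2 10.9 -0.8]
8 2.3 -23.1
16 5.5 -22.5
24 8.6 -21.5
32 11.5 -20.1
40 14.2 -18.3
48 16.6 -16.2
56 18.7 -13.7
64 20.4 -11.0
72 21.7 -8.0
80 22.6 -4.9
88 23.1 -1.7
96 23.1 1.5
104 22.7 4.7
112 21.8 7.8
```

Call:
drive_tool([
  [0.0025,0,-0.023,0,0,0,-1],
  [0.0055,0,-0.022,0,0,0,-1],
  [0.0085,0,-0.021,0,0,0,-1],
  [0.0115,0,-0.02,0,0,0,-1],
  [0.014,0,-0.018,0,0,0,-1],
  [0,0,0,0,0,0,-1],
])

```text
t: 6.5
tcp_pos: [0.5115, 0.0962, 0.1773]
tool_rot: [0.998, -0.063, 0.006, -0.001]
force: [1.4, 6.0, -0.8]
finger_gap: 0.18
gripper_force: 31.9
```

```bash
python3 - <<'E'
from h import *
from station import manip
st(manip); s=manip.snapshot("scene"); cv2.imwrite("pics/s2.png",s["image"][:,:,::-1])
E
```

```text
t 6.5 tcp [0.5115 0.0962 0.1773] q [-0.03   0.482  1.769  0.002  0.879  1.666]
toolx [ 0.992 -0.126  0.011] toolz [ 0.011  0.001 -1.   ]
tip in heater frame mm [-50.7   1.8] 163.3 F [ 1.4  6.  -0.8]
```

View pics/s2.png

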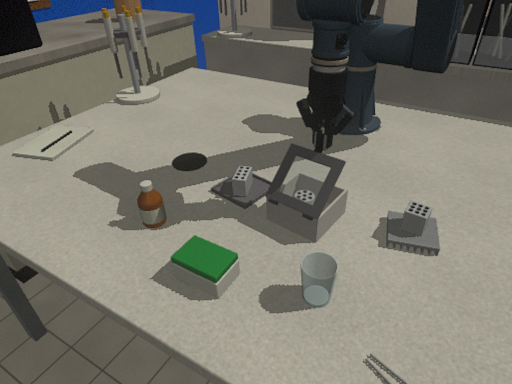

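The lid is up at about 40° with the tab held (pixel (322,145)). Continuing along the arc to about 108°.

Call:
drive_tool([
  [0.0165,0,-0.016,0,0,0,-1],
  [0.0185,0,-0.0135,0,0,0,-1],
  [0.02,0,-0.011,0,0,0,-1],
  [0.0215,0,-0.008,0,0,0,-1],
  [0.0225,0,-0.005,0,0,0,-1],
  [0.023,0,-0.0015,0,0,0,-1],
  [0.023,0,0.0015,0,0,0,-1],
  [0.0225,0,0.0045,0,0,0,-1],
  [0.008,0,0.003,0,0,0,-1],
  [0,0,0,0,0,0,-1],
])

```text
t: 7.55
tcp_pos: [0.6831, 0.0749, 0.2213]
tool_rot: [0.998, -0.063, 0.002, -0.001]
force: [-1.0, 4.3, 1.4]
finger_gap: 0.179
gripper_force: 37.3
```

```bash
python3 - <<'E'
from h import *
from station import manip
st(manip)
E
```

```text
t 7.55 tcp [0.6831 0.0749 0.2213] q [-0.054  0.636  1.29   0.003  1.211  1.641]
toolx [ 0.992 -0.125  0.004] toolz [ 0.004  0.002 -1.   ]
tip in heater frame mm [122.1   1.8] 207.3 F [-1.   4.3  1.4]
```

Call:
drive_tool([
  [0,0,0,0,0,0,0.2],
  [0,0,0,0,0,0,0.2],
  [0,0,0,0,0,0,0.2],
  [0,0,-0.03,0,0,0,0.2],
  [0,0,-0.04,0,0,0,0.2],
  [-0.04,0,-0.02,0,0,0,0.2],
  [-0.05,0,0,0,0,0,0.2],
  [-0.05,0,0,0,0,0,0.2],
  [-0.05,0,0,0,0,0,0.2],
  [0,0,0,0,0,0,0.2],
])

```text
t: 8.55
tcp_pos: [0.4832, 0.0978, 0.3077]
tool_rot: [0.998, -0.062, -0.005, 0.001]
force: [1.4, -0.5, -1.5]
finger_gap: 0.601
gripper_force: 0.0
```

```bash
cat >> h.py <<'E'
def look(manip,name):
    sen=st(manip); s=manip.snapshot("wrist"); cv2.imwrite(f"pics/{name}.png",s["image"][:,:,::-1]); P=cloud(s,sen); P[np.isnan(P)]=-9
    return sen,s,P
def box(P,a,b,c,d,e,f):
    x,y,z=np.moveaxis(P,2,0); return (x>a)&(x<b)&(y>c)&(y<d)&(z>e)&(z<f)
def rect(P,m,name):
    k,l,q,c=cv2.connectedComponentsWithStats(cv2.morphologyEx(m.astype(np.uint8),cv2.MORPH_OPEN,np.ones((3,3))))
    if k<2: print(name,"none",m.sum()); return
    i=1+q[1:,4].argmax(); p=P[(l==i)&m]; f=(p[:,:2]*1000).astype(np.float32); r=cv2.minAreaRect(f); cc=cv2.minEnclosingCircle(f)
    print(name,len(p),"rect",np.round(r[0],1),np.round(r[1],1),round(r[2],1),"circ",np.round(cc[0],1),round(2*cc[1],1),"z",np.median(p[:,2]).round(4),"pix",c[i].round())
E
python3 - <<'E'
from h import *
from station import manip
sen,s,P=look(manip,"w3")
rect(P,box(P,.5,.62,.03,.15,.052,.064),"round")
rect(P,box(P,.45,.62,.0,.18,.064,.07),"rim")
rect(P,box(P,.5,.62,.03,.15,.005,.02),"wellfloor")
S=manip.snapshot("scene"); cv2.imwrite("pics/s3.png",np.hstack([S["image"][100:292,130:500],s["image"][::2,::2]])[:,:,::-1])
E
```

```text
t 8.55 tcp [0.4832 0.0978 0.3077] q [-0.026  0.277  1.669 -0.002  1.207  1.669]
toolx [ 0.992 -0.123 -0.01 ] toolz [-0.01  -0.002 -1.   ]
tip in heater frame mm [-79.3  -0.2] 293.7 F [ 1.4 -0.5 -1.5]
round 1168 rect [564.8  83.8] [46.8 46.6] 82.2 circ [564.9  84. ] 47.6 z 0.0598 pix [259.  95.]
rim 694 rect [538.5  69.7] [91.  94.7] 82.8 circ [538.7  69.9] 130.8 z 0.0656 pix [290. 131.]
wellfloor 6130 rect [560.  90.] [119.9 120. ] 89.9 circ [560.6  89.4] 161.1 z 0.0097 pix [255.  97.]
```

View pics/s3.png

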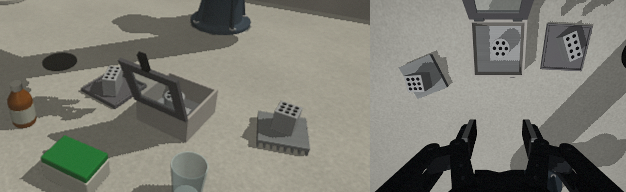

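The lid stands open at its stop (tab at (143,62) in the left view) and the round block is visible in the well. It measures (.565,.084) with its top at z .060. Moving above it and down in the well.

```bash
python3 - <<'E'
from h import *
from station import manip
goto(manip,[.5649,.0839,.038],-7.1)
E
```

```text
turn [ 0.11 -0.2  -0.05] then shift mm [ 73.4   3.8 272. ]
```

Call:
drive_tool([
  [0.0365,0.002,0.03,0,0,0,0.5],
  [0.0365,0.002,0.03,0,0,0,0.5],
  [0,0,0.03,0,0,0,0.5],
  [0,0,0.03,0,0,0,0.5],
  [0,0,0.03,0,0,0,0.5],
  [0,0,0.03,0,0,0,0.5],
  [0,0,0,0,0,0,0.5],
  [0,0,0,0,0,0,0.5],
])

```text
t: 9.45
tcp_pos: [0.5677, 0.0829, 0.1294]
tool_rot: [0.998, -0.063, 0.001, 0.001]
force: [0.2, -0.7, 0.1]
finger_gap: 0.75
gripper_force: 0.0
```

```bash
python3 - <<'E'
from h import *
from station import manip
sen,s,P=look(manip,"w4")
rect(P,box(P,.5,.65,.03,.15,.052,.064),"round")
rect(P,box(P,.45,.65,.0,.18,.006,.014),"floor")
goto(manip,[.5649,.0839,.038],-7.1)
E
```

```text
t 9.45 tcp [0.5677 0.0829 0.1294] q [-0.049  0.616  1.666 -0.003  0.857  1.65 ]
toolx [ 0.992 -0.125  0.003] toolz [ 0.003 -0.002 -1.   ]
tip in heater frame mm [ 6.5 -4.6] 115.4 F [ 0.2 -0.7  0.1]
round 2892 rect [565.1  83.9] [47.2 47.1] 44.1 circ [565.3  83.9] 47.9 z 0.0598 pix [256. 214.]
floor 12016 rect [556.5  90.3] [124.9 116.6] 82.8 circ [557.   90.1] 169.3 z 0.0097 pix [250. 196.]
turn [ 0.09 -0.3  -0.09] then shift mm [-3.3 -0.6 92.4]
```

View pics/w4.png

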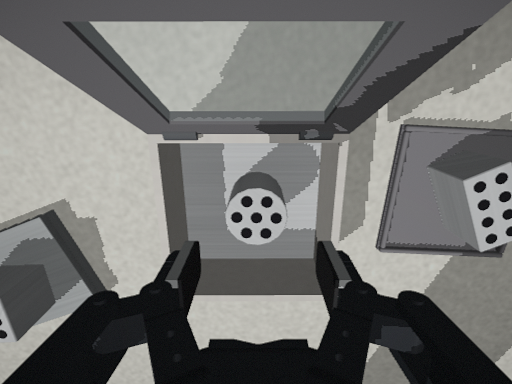

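The round block sits centred between the open pads (256,214), with wall clearance on both sides. Descend, grip and lift.

Call:
drive_tool([
  [-0.003,-0.0005,0.025,0,0,0,0.5],
  [0,0,0.03,0,0,0,0.5],
  [0,0,0.025,0,0,0,0.5],
  [0,0,0.0125,0,0,0,0.5],
  [0,0,0,0,0,0,0.5],
  [0,0,0,0,0,0,-1],
  [0,0,0,0,0,0,-1],
  [0,0,0,0,0,0,-1],
  [0,0,0,0,0,0,-1],
  [0,0,0,0,0,0,-1],
], newtons=40)

```text
t: 10.5
tcp_pos: [0.5648, 0.0839, 0.0387]
tool_rot: [0.998, -0.063, 0.003, 0.001]
force: [0.3, 0.1, 5.6]
finger_gap: 0.553
gripper_force: 41.9
```

Call:
drive_tool([
  [0,0,-0.01,0,0,0,-1],
  [0,0,-0.02,0,0,0,-1],
  [0,0,-0.03,0,0,0,-1],
  [0,0,-0.03,0,0,0,-1],
  [0,0,-0.03,0,0,0,-1],
  [0,0,0,0,0,0,-1],
])

```text
t: 11.1
tcp_pos: [0.5654, 0.0842, 0.1612]
tool_rot: [0.998, -0.062, 0.005, 0.001]
force: [0.5, -0.6, -1.4]
finger_gap: 0.551
gripper_force: 41.6
```

```bash
python3 - <<'E'
from h import *
from station import manip
sen,s,P=look(manip,"w5")
x,y,z=sen["tcp_pos"]
rect(P,box(P,x-.05,x+.05,y-.03,y+.03,z+.012,z+.04),"held top")
goto(manip,[.502,-.322,.16],-7.1)
E
```

```text
t 11.1 tcp [0.5654 0.0842 0.1612] q [-0.047  0.564  1.654 -0.003  0.913  1.651]
toolx [ 0.992 -0.125  0.011] toolz [ 0.01  -0.002 -1.   ]
tip in heater frame mm [ 4.2 -3.5] 147.2 F [ 0.5 -0.6 -1.4]
held top 9629 rect [565.8  82.2] [48.2 58.2] 11.6 circ [571.2  85.5] 62.8 z 0.1824 pix [255. 283.]
turn [ 0.08 -0.37 -0.07] then shift mm [-11.2 410.8  -0.9]
```

Call:
drive_tool([
  [-0.001,0.03,0,0,0,0,-1],
  [-0.001,0.045,0,0,0,0,-1],
  [-0.001,0.045,0,0,0,0,-1],
  [-0.001,0.045,0,0,0,0,-1],
  [-0.001,0.045,0,0,0,0,-1],
  [-0.001,0.045,0,0,0,0,-1],
  [-0.001,0.045,0,0,0,0,-1],
  [-0.002,0.045,0,0,0,0,-1],
  [-0.002,0.045,0,0,0,0,-1],
  [0,0.02,0,0,0,0,-1],
])

```text
t: 12.15
tcp_pos: [0.4992, -0.3248, 0.1559]
tool_rot: [0.998, -0.064, 0.0, 0.001]
force: [0.8, -0.4, -3.2]
finger_gap: 0.554
gripper_force: 42.0
```

Call:
drive_tool([
  [0,0,0.02,0,0,0,-1],
  [0,0,0.03,0,0,0,-1],
  [0,0,0,0,0,0,-1],
  [0,0,0,0,0,0,-1],
])

```text
t: 12.55
tcp_pos: [0.5001, -0.3199, 0.1064]
tool_rot: [0.998, -0.062, -0.001, -0.001]
force: [0.4, 0.2, -2.3]
finger_gap: 0.553
gripper_force: 42.1
```

```bash
python3 - <<'E'
from h import *
from station import manip
sen,s,P=look(manip,"w6")
rect(P,box(P,.4,.6,-.42,-.2,.002,.012)&(s["image"].sum(2)<90),"mat")
goto(manip,[.502,-.322,.0345],-7.1)
E
```

```text
t 12.55 tcp [ 0.5001 -0.3199  0.1064] q [-0.757  0.672  1.624  0.     0.847  0.938]
toolx [ 0.992 -0.125 -0.001] toolz [-0.001  0.001 -1.   ]
tip in heater frame mm [ -10.8 -412.6] 92.4 F [ 0.4  0.2 -2.3]
mat 7265 rect [ 513.5 -322.9] [ 77.6 101.7] 0.2 circ [ 501.3 -323.1] 102.1 z 0.0047 pix [259. 180.]
turn [ 0.06 -0.08 -0.04] then shift mm [ 1.2  1.2 73.1]
```

View pics/w6.png

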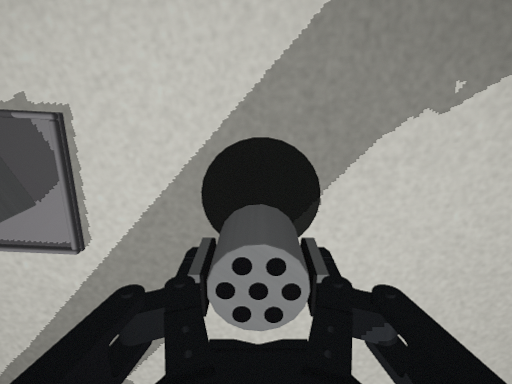

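The round block hangs upright over the mat (mat centred on (261,195), (.5015,-.323), z .005). Lowering and releasing.

Call:
drive_tool([
  [0.001,0.002,0.025,0,0,0,-1],
  [0,0,0.03,0,0,0,-1],
  [0,0,0.012,0,0,0,-1],
  [0,0,0.005,0,0,0,-1],
  [0,0,0,0,0,0,-1],
  [0,0,0,0,0,0,-1],
])

```text
t: 13.2
tcp_pos: [0.5026, -0.3241, 0.0369]
tool_rot: [0.998, -0.062, 0.002, 0.002]
force: [0.6, 1.1, -3.3]
finger_gap: 0.55
gripper_force: 42.1
```

Call:
drive_tool([
  [0,0,0.001,0,0,0,-1],
  [0,0,0,0,0,0,0.5],
  [0,0,0,0,0,0,0.5],
  [0,0,0,0,0,0,0.5],
  [0,0,-0.02,0,0,0,0.5],
  [0,0,-0.04,0,0,0,0.5],
  [0,0,-0.04,0,0,0,0.5],
  [0,0,-0.04,0,0,0,0.5],
])

```text
t: 14.0
tcp_pos: [0.5013, -0.3231, 0.1761]
tool_rot: [0.998, -0.063, 0.001, 0.001]
force: [0.2, -0.3, 0.0]
finger_gap: 0.752
gripper_force: 0.0
```

```bash
python3 - <<'E'
from h import *
from station import manip
sen,s,P=look(manip,"w7")
rect(P,box(P,.4,.6,-.42,-.2,.045,.065),"round")
goto(manip,[.546,-.1015,.11],17.7)
E
```

```text
t 14.0 tcp [ 0.5013 -0.3231  0.1761] q [-0.76   0.574  1.574 -0.     0.992  0.937]
toolx [ 0.992 -0.125  0.002] toolz [ 0.002 -0.002 -1.   ]
tip in heater frame mm [  -9.1 -415.7] 162.1 F [ 0.2 -0.3  0. ]
round 1989 rect [ 502.9 -325.1] [46.1 47.1] 82.4 circ [ 502.9 -325. ] 47.6 z 0.0548 pix [258. 188.]
turn [  0.68  -0.59 -24.86] then shift mm [ 107.7 -201.1   73.3]
```

Call:
drive_tool([
  [0,0,0,0,0,-8.3,0.4],
  [0,0,0,0,0,-8.3,0.4],
  [0,0,0,0,0,-8.2,0.4],
  [0.0215,-0.04,0,0,0,0,0.4],
  [0.0215,-0.04,0,0,0,0,0.4],
  [0.0215,-0.04,0,0,0,0,0.4],
  [0.0215,-0.04,0.02,0,0,0,0.4],
  [0.0215,-0.041,0.02,0,0,0,0.4],
  [0,0,0,0,0,0,0.4],
  [0,0,0,0,0,0,0.4],
])

```text
t: 15.05
tcp_pos: [0.5431, -0.0985, 0.1341]
tool_rot: [0.988, 0.155, 0.0, 0.001]
force: [0.0, -1.1, 1.1]
finger_gap: 0.704
gripper_force: 0.0
```

```bash
python3 - <<'E'
from h import *
from station import manip
sen,s,P=look(manip,"w8")
rect(P,box(P,.45,.63,-.18,-.02,.045,.064),"oblong")
rect(P,box(P,.45,.65,-.2,-.01,.002,.018),"tray")
goto(manip,[.546,-.1015,.033],17.7)
E
```

```text
t 15.05 tcp [ 0.5431 -0.0985  0.1341] q [-0.381  0.587  1.717 -0.002  0.835  0.881]
toolx [0.952 0.306 0.   ] toolz [ 0.001 -0.002 -1.   ]
tip in heater frame mm [   4.5 -187.6] 120.1 F [ 0.  -1.1  1.1]
oblong 3738 rect [ 546.1 -101.1] [68.2 36.1] 17.6 circ [ 546.2 -101.2] 75.4 z 0.0548 pix [260. 201.]
tray 12452 rect [ 541.1 -101.8] [124.2 123.7] 79.9 circ [ 541.2 -101.3] 171.9 z 0.005 pix [258. 183.]
turn [ 0.2  -0.1  -0.02] then shift mm [  1.8   2.3 101.7]
```

View pics/w8.png

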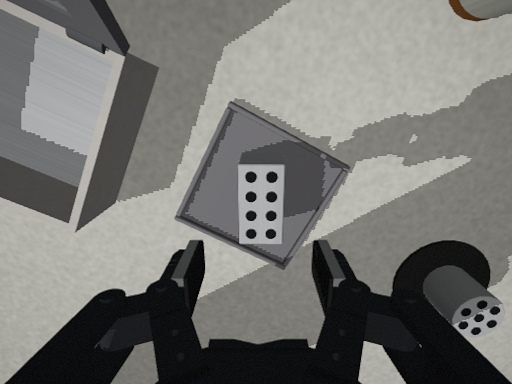

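The oblong (261,205) is square to the jaws, at (.546,-.101) with its top at z .055. The round block stands upright on the mat. Gripping and lifting.

Call:
drive_tool([
  [0.002,0.002,0.03,0,0,0,0.4],
  [0,0,0.035,0,0,0,0.4],
  [0,0,0.024,0,0,0,0.4],
  [0,0,0.012,0,0,0,0.4],
  [0,0,0,0,0,0,0.4],
  [0,0,0,0,0,0,-1],
  [0,0,0,0,0,0,-1],
  [0,0,0,0,0,0,-1],
  [0,0,0,0,0,0,-1],
  [0,0,0,0,0,0,-1],
])

```text
t: 16.1
tcp_pos: [0.5468, -0.1017, 0.0349]
tool_rot: [0.988, 0.153, 0.002, 0.002]
force: [-0.8, -1.6, 6.9]
finger_gap: 0.414
gripper_force: 42.2
```

Call:
drive_tool([
  [0,0,-0.01,0,0,0,-1],
  [0,0,-0.03,0,0,0,-1],
  [0,0,-0.04,0,0,0,-1],
  [0,0,-0.04,0,0,0,-1],
  [0,0,-0.02,0,0,0,-1],
  [0,0,0,0,0,8.3,-1],
  [0,0,0,0,0,8.3,-1],
  [0,0,0,0,0,8.2,-1],
  [0,0,0,0,0,0,-1],
  [0,0,0,0,0,0,-1],
])

```text
t: 17.1
tcp_pos: [0.5452, -0.1005, 0.1734]
tool_rot: [0.998, -0.061, 0.001, 0.001]
force: [-0.8, -0.9, -3.6]
finger_gap: 0.415
gripper_force: 41.1
```

```bash
python3 - <<'E'
from h import *
from station import manip
sen,s,P=look(manip,"w9")
x,y,z=sen["tcp_pos"]
rect(P,box(P,x-.06,x+.06,y-.022,y+.022,z+.012,z+.04),"held")
goto(manip,[.5615,.0886,.18],-7.0)
E
```

```text
t 17.1 tcp [ 0.5452 -0.1005  0.1734] q [-3.830e-01  5.290e-01  1.682e+00 -1.000e-03  9.280e-01  1.310e+00]
toolx [ 0.993 -0.122  0.001] toolz [ 0.001 -0.002 -1.   ]
tip in heater frame mm [   6.8 -189.4] 159.4 F [-0.8 -0.9 -3.6]
held 11034 rect [ 547.  -100.5] [68.1 44. ] 0.1 circ [ 547.2 -101.3] 72.5 z 0.1933 pix [256. 277.]
turn [ 0.09 -0.09 -0.02] then shift mm [  -6.9 -189.8   -6.6]
```

Call:
drive_tool([
  [-0.001,-0.03,0,0,0,0,-1],
  [-0.0015,-0.04,0,0,0,0,-1],
  [-0.0015,-0.04,0,0,0,0,-1],
  [-0.0015,-0.04,0,0,0,0,-1],
  [-0.0015,-0.03,0,0,0,0,-1],
  [-0.001,-0.01,0.02,0,0,0,-1],
  [0,0,0.02,0,0,0,-1],
  [0,0,0,0,0,0,-1],
  [0,0,0,0,0,0,-1],
])

```text
t: 18.05
tcp_pos: [0.5613, 0.0885, 0.1329]
tool_rot: [0.998, -0.062, 0.0, 0.001]
force: [-0.2, 0.5, -3.4]
finger_gap: 0.415
gripper_force: 41.2
```

```bash
python3 - <<'E'
from h import *
from station import manip
sen,s,P=look(manip,"w10")
x,y,z=sen["tcp_pos"]
rect(P,box(P,x-.06,x+.06,y-.022,y+.022,z+.012,z+.04),"held")
rect(P,box(P,.45,.65,.0,.18,.006,.014),"floor")
rect(P,box(P,.45,.65,.0,.18,.062,.07),"rim")
for n in("top","scene"):
    Q=manip.snapshot(n); C=cloud(Q); C[np.isnan(C)]=-9
    rect(C,box(C,.45,.65,.0,.18,.062,.07),n+" rim"); rect(C,box(C,.45,.65,.0,.18,.03,.07),n+" walls")
goto(manip,[.5605,.0886,.041],-7.0)
E
```

```text
t 18.05 tcp [0.5613 0.0885 0.1329] q [-0.039  0.606  1.676 -0.003  0.859  1.658]
toolx [ 0.992 -0.124  0.001] toolz [ 0.001 -0.002 -1.   ]
tip in heater frame mm [-0.5  0.2] 118.9 F [-0.2  0.5 -3.4]
held 11013 rect [563.2  88.5] [68.2 44. ] 0.0 circ [563.5  87.9] 72.4 z 0.1528 pix [256. 277.]
floor 10788 rect [557.5  90.1] [124.7 117.8] 82.8 circ [558.   90.2] 170.3 z 0.0097 pix [254. 174.]
rim 4646 rect [564.6  89.2] [136.8 132.4] 82.8 circ [564.3  89.6] 188.3 z 0.0657 pix [255. 174.]
top rim none 201
top walls 27 rect [497.  116.1] [ 5.9 26.6] 0.1 circ [494.1 116.1] 26.6 z 0.0657 pix [229. 240.]
scene rim 91 rect [597.4 149.8] [ 7.6 82.9] 83.7 circ [597.6 150.7] 82.9 z 0.0654 pix [326. 209.]
scene walls 1368 rect [565.8  87.9] [138.3 147.5] 82.4 circ [566.2  92.2] 191.9 z 0.049 pix [314. 206.]
turn [ 0.09 -0.25 -0.19] then shift mm [-1.9 -0.3 93.2]
```

View pics/w10.png

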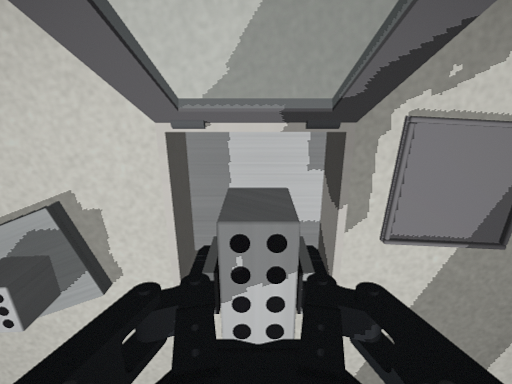

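The oblong hangs upright over the well (258,290), and the tray is empty. Well centre is about (.5615,.0894), so a correction of about 2 mm. Lowering.

Call:
drive_tool([
  [-0.002,-0.001,0.02,0,0,0,-1],
  [0,0,0.03,0,0,0,-1],
  [0,0,0.025,0,0,0,-1],
  [0,0,0.012,0,0,0,-1],
  [0,0,0.004,0,0,0,-1],
  [0,0,0.001,0,0,0,-1],
  [0,0,0,0,0,0,-1],
  [0,0,0,0,0,0,-1],
])

```text
t: 19.0
tcp_pos: [0.5607, 0.0896, 0.0423]
tool_rot: [0.998, -0.063, 0.002, 0.001]
force: [-0.6, -0.5, -2.7]
finger_gap: 0.414
gripper_force: 41.2
```

Call:
drive_tool([
  [0,0,0.001,0,0,0,-1],
  [0,0,0,0,0,0,0.2],
  [0,0,0,0,0,0,0.2],
  [0,0,0,0,0,0,0.2],
  [0,0,-0.02,0,0,0,0.2],
  [0,0,-0.04,0,0,0,0.2],
  [0,0,-0.04,0,0,0,0.2],
  [0,0,0,0,0,0,0.2],
])

```text
t: 19.8
tcp_pos: [0.5635, 0.0899, 0.1455]
tool_rot: [0.998, -0.062, 0.007, 0.001]
force: [0.4, -0.2, 0.1]
finger_gap: 0.594
gripper_force: 0.0
```

```bash
python3 - <<'E'
from h import *
from station import manip
sen,s,P=look(manip,"w11")
rect(P,box(P,.45,.65,.0,.18,.054,.0625),"oblong")
rect(P,box(P,.45,.65,.0,.18,.006,.014),"floor")
rect(P,box(P,.45,.65,.0,.18,.063,.07),"rim")
goto(manip,[.5045,.3205,.15],-5.7)
E
```

```text
t 19.8 tcp [0.5635 0.0899 0.1455] q [-0.037  0.585  1.671 -0.003  0.872  1.661]
toolx [ 0.992 -0.125  0.014] toolz [ 0.014 -0.002 -1.   ]
tip in heater frame mm [1.7 1.8] 131.5 F [ 0.4 -0.2  0.1]
oblong 3400 rect [560.8  89. ] [36.  67.8] 82.8 circ [560.9  88.9] 74.9 z 0.0598 pix [258. 207.]
floor 10472 rect [557.6  90. ] [124.8 118.5] 82.9 circ [564.2  89.2] 162.8 z 0.0097 pix [257. 183.]
rim 3608 rect [575.8  87.7] [136.7 109.6] 82.8 circ [575.   87.8] 173.5 z 0.0658 pix [257. 165.]
turn [ 0.07 -0.54 -1.47] then shift mm [ -79.9 -223.8   -6.8]
```

The oblong stands at (.561,.089), z top .060, central in the heater. On to the square block.

Call:
drive_tool([
  [-0.014,-0.04,-0.005,0,0,0,0.4],
  [-0.014,-0.04,0,0,0,-1.5,0.4],
  [-0.014,-0.04,0,0,0,0,0.4],
  [-0.014,-0.04,0,0,0,0,0.4],
  [-0.014,-0.04,0,0,0,0,0.4],
  [-0.01,-0.024,0,0,0,0,0.4],
  [0,0,0,0,0,0,0.4],
  [0,0,0,0,0,0,0.4],
])

```text
t: 20.65
tcp_pos: [0.5033, 0.3211, 0.1433]
tool_rot: [0.999, -0.049, 0.0, 0.002]
force: [-0.6, -1.0, 0.5]
finger_gap: 0.701
gripper_force: 0.0
```

```bash
python3 - <<'E'
from h import *
from station import manip
sen,s,P=look(manip,"w12")
rect(P,box(P,.42,.6,.24,.41,.06,.08),"square")
rect(P,box(P,.42,.62,.22,.42,.014,.026),"cooler")
goto(manip,[.5045,.3205,.0485],-5.7)
E
```

```text
t 20.65 tcp [0.5033 0.3211 0.1433] q [ 0.382  0.621  1.593 -0.004  0.929  2.053]
toolx [ 0.995 -0.097  0.   ] toolz [-0.    -0.003 -1.   ]
tip in heater frame mm [-86.8 223.9] 129.3 F [-0.6 -1.   0.5]
square 3396 rect [504.7 322.2] [45.6 46.4] 85.7 circ [504.7 321.9] 63.4 z 0.0698 pix [255. 207.]
cooler 8033 rect [510.6 321.6] [104.3 104.3] 13.8 circ [511.2 321.6] 144.0 z 0.0197 pix [256. 168.]
turn [ 0.18 -0.03  0.03] then shift mm [ 0.7 -0.1 95. ]
```

View pics/w12.png

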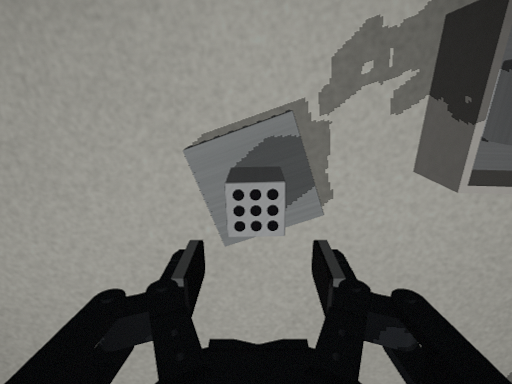

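The square (255,207) is aligned with the jaws, at (.5047,.3220), top z .070; the cooler centre is (.5106,.3216). Gripping, lifting and turning toward the tray.

Call:
drive_tool([
  [0.001,-0.001,0.03,0,0,-1.2,0.4],
  [0,0,0.03,0,0,0,0.4],
  [0,0,0.022,0,0,0,0.4],
  [0,0,0.012,0,0,0,0.4],
  [0,0,0,0,0,0,0.4],
  [0,0,0,0,0,0,-1],
  [0,0,0,0,0,0,-1],
  [0,0,0,0,0,0,-1],
  [0,0,0,0,0,0,-1],
  [0,0,0,0,0,0,-1],
])

```text
t: 21.7
tcp_pos: [0.5058, 0.3219, 0.0512]
tool_rot: [0.999, -0.039, 0.001, 0.001]
force: [0.1, -0.2, 1.6]
finger_gap: 0.533
gripper_force: 42.4
```

Call:
drive_tool([
  [0,0,-0.01,0,0,0,-1],
  [0,0,-0.03,0,0,0,-1],
  [0,0,-0.04,0,0,0,-1],
  [0,0,-0.04,0,0,0,-1],
  [0,0,-0.04,0,0,2.8,-1],
  [0,0,-0.03,0,0,2.8,-1],
  [0,0,0,0,0,0,-1],
  [0,0,0,0,0,0,-1],
])

```text
t: 22.5
tcp_pos: [0.5048, 0.3222, 0.2409]
tool_rot: [0.996, -0.087, 0.001, 0.001]
force: [-0.8, -0.0, -3.7]
finger_gap: 0.531
gripper_force: 42.1
```

```bash
python3 - <<'E'
from h import *
from station import manip
sen,s,P=look(manip,"w13")
x,y,z=sen["tcp_pos"]
rect(P,box(P,x-.06,x+.06,y-.024,y+.024,z+.012,z+.04),"held")
goto(manip,[.5415,-.1018,.2],-10)
E
```

```text
t 22.5 tcp [0.5048 0.3222 0.2409] q [ 0.383  0.497  1.506 -0.003  1.137  2.13 ]
toolx [ 0.985 -0.174  0.003] toolz [ 0.002 -0.002 -1.   ]
tip in heater frame mm [-85.5 225.1] 226.9 F [-0.8 -0.  -3.7]
held 9277 rect [503.  323.2] [51.2 47.7] 81.0 circ [503.3 321.8] 63.6 z 0.2596 pix [254. 284.]
turn [ 0.18  0.01 -0.04] then shift mm [110.5 410.6  39.4]
```

Call:
drive_tool([
  [0.01,0.037,0,0,0,0,-1],
  [0.0115,0.0425,0,0,0,0,-1],
  [0.0115,0.0425,0,0,0,0,-1],
  [0.0115,0.0425,0,0,0,0,-1],
  [0.0115,0.0425,0,0,0,0,-1],
  [0.0115,0.0425,0,0,0,0,-1],
  [0.0115,0.0425,0,0,0,0,-1],
  [0.0115,0.0425,0,0,0,0,-1],
  [0.0115,0.0425,0,0,0,0,-1],
  [0.0085,0.033,0,0,0,0,-1],
])

```text
t: 23.55
tcp_pos: [0.541, -0.103, 0.2389]
tool_rot: [0.996, -0.088, -0.001, 0.0]
force: [0.6, -0.2, -1.6]
finger_gap: 0.529
gripper_force: 42.4
```

Call:
drive_tool([
  [0,0,0.04,0,0,0,-1],
  [0,0,0.04,0,0,0,-1],
  [0,0,0.04,0,0,0,-1],
  [0,0,0.02,0,0,0,-1],
  [0,0,0,0,0,0,-1],
  [0,0,0,0,0,0,-1],
])

```text
t: 24.15
tcp_pos: [0.5417, -0.1007, 0.1001]
tool_rot: [0.996, -0.088, -0.001, 0.0]
force: [0.7, -0.9, -2.3]
finger_gap: 0.531
gripper_force: 42.2
```

```bash
python3 - <<'E'
from h import *
from station import manip
sen,s,P=look(manip,"w14")
x,y,z=sen["tcp_pos"]
rect(P,box(P,x-.06,x+.06,y-.024,y+.024,z+.016,z+.03),"held")
rect(P,box(P,.45,.65,-.2,-.01,.002,.018),"tray")
goto(manip,[.5415,-.1018,.037],-10)
E
```

```text
t 24.15 tcp [ 0.5417 -0.1007  0.1001] q [-0.386  0.642  1.738 -0.002  0.763  1.362]
toolx [ 0.985 -0.175 -0.001] toolz [-0.001 -0.001 -1.   ]
tip in heater frame mm [   3.4 -190. ] 86.1 F [ 0.7 -0.9 -2.3]
held 8668 rect [540.5 -99.8] [51.3 46.9] 80.2 circ [ 540.2 -100.9] 63.5 z 0.1189 pix [255. 286.]
tray 14599 rect [ 550.7 -103.5] [124.2 104.7] 79.8 circ [ 551.2 -103.4] 160.7 z 0.0049 pix [258. 174.]
turn [ 0.09 -0.11 -0.06] then shift mm [-1.   0.9 64.3]
```

View pics/w14.png

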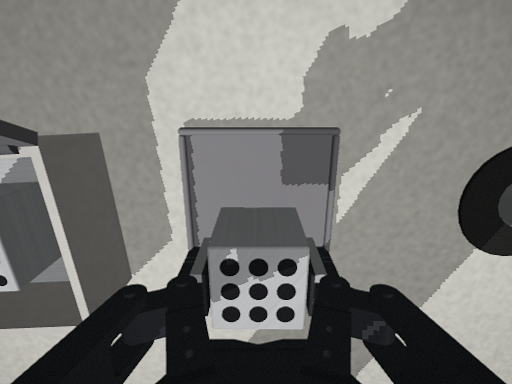

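The square hangs upright over the tray (258,285), aligned with its sides. Lowering and releasing.

Call:
drive_tool([
  [0.001,0.001,0.025,0,0,0,-1],
  [0,0,0.025,0,0,0,-1],
  [0,0,0.01,0,0,0,-1],
  [0,0,0.004,0,0,0,-1],
  [0,0,0,0,0,0,-1],
  [0,0,0,0,0,0,-1],
])

```text
t: 24.8
tcp_pos: [0.5444, -0.1026, 0.0386]
tool_rot: [0.996, -0.088, 0.002, 0.001]
force: [0.5, -0.2, -1.4]
finger_gap: 0.536
gripper_force: 42.2
```

Call:
drive_tool([
  [0,0,0.001,0,0,0,-1],
  [0,0,0,0,0,0,0.5],
  [0,0,0,0,0,0,0.5],
  [0,0,0,0,0,0,0.5],
  [0,0,-0.02,0,0,0,0.5],
  [0,0,-0.04,0,0,0,0.5],
  [0,0,-0.04,0,0,0,0.5],
  [0,0,0,0,0,0,0.5],
])

```text
t: 25.6
tcp_pos: [0.5468, -0.1034, 0.1416]
tool_rot: [0.996, -0.088, 0.007, 0.003]
force: [0.1, -0.5, 0.8]
finger_gap: 0.753
gripper_force: 0.0
```

```bash
python3 - <<'E'
from h import *
from station import manip
sen,s,P=look(manip,"w15")
rect(P,box(P,.45,.65,-.2,-.01,.045,.065),"square")
rect(P,box(P,.45,.65,-.2,-.01,.002,.018),"tray")
rect(P,box(P,.42,.6,-.42,-.22,.045,.065),"round")
goto(manip,[.503,-.325,.13],-10)
E
```

```text
t 25.6 tcp [ 0.5468 -0.1034  0.1416] q [-0.387  0.576  1.709 -0.002  0.842  1.36 ]
toolx [ 0.985 -0.175  0.014] toolz [ 0.013 -0.006 -1.   ]
tip in heater frame mm [   9.  -192.1] 127.6 F [ 0.1 -0.5  0.8]
square 2982 rect [ 543. -103.] [46.  45.9] 79.6 circ [ 542.8 -102.7] 63.6 z 0.0548 pix [257. 208.]
tray 12038 rect [ 541.3 -101.9] [124.  124.1] 79.7 circ [ 542.  -101.9] 173.1 z 0.005 pix [256. 186.]
round 752 rect [ 504.5 -307.1] [14.6 41.6] 85.0 circ [ 503.9 -313.9] 41.6 z 0.0536 pix [503. 211.]
turn [ 0.18 -0.53 -0.07] then shift mm [ -3.1 226.1   9.5]
```

The square stands at (.543,-.103), within 2 mm of the tray centre. Back for the round block.

Call:
drive_tool([
  [-0.0005,0.04,0,0,0,0,0.5],
  [-0.0005,0.04,0,0,0,0,0.5],
  [-0.0005,0.04,0,0,0,0,0.5],
  [-0.0005,0.04,0,0,0,0,0.5],
  [-0.0005,0.04,0,0,0,0,0.5],
  [0,0.026,0,0,0,0,0.5],
  [0,0,0,0,0,0,0.5],
  [0,0,0,0,0,0,0.5],
])

```text
t: 26.45
tcp_pos: [0.5003, -0.3238, 0.1355]
tool_rot: [0.996, -0.089, -0.0, -0.0]
force: [-0.5, 0.7, 0.1]
finger_gap: 0.75
gripper_force: 0.0
```

```bash
python3 - <<'E'
from h import *
from station import manip
sen,s,P=look(manip,"w16")
rect(P,box(P,.42,.6,-.42,-.22,.045,.065),"round")
goto(manip,[.503,-.325,.034],-10)
E
```

```text
t 26.45 tcp [ 0.5003 -0.3238  0.1355] q [-0.762  0.631  1.602  0.     0.909  0.986]
toolx [ 0.984 -0.177 -0.   ] toolz [-0.  0. -1.]
tip in heater frame mm [ -10.1 -416.4] 121.5 F [-0.5  0.7  0.1]
round 2714 rect [ 502.8 -325.1] [46.4 47.6] 78.5 circ [ 502.6 -325. ] 48.0 z 0.0548 pix [258. 202.]
turn [-0.03  0.01 -0.09] then shift mm [  2.8   1.7 101.7]
```

Call:
drive_tool([
  [0.0025,0.0015,0.035,0,0,0,0.5],
  [0,0,0.03,0,0,0,0.5],
  [0,0,0.025,0,0,0,0.5],
  [0,0,0.011,0,0,0,0.5],
  [0,0,0,0,0,0,0.5],
  [0,0,0,0,0,0,-1],
  [0,0,0,0,0,0,-1],
  [0,0,0,0,0,0,-1],
  [0,0,0,0,0,0,-1],
  [0,0,0,0,0,0,-1],
])

```text
t: 27.5
tcp_pos: [0.5043, -0.3267, 0.0369]
tool_rot: [0.996, -0.088, 0.002, 0.001]
force: [1.4, 1.5, 4.1]
finger_gap: 0.546
gripper_force: 41.9
```

Call:
drive_tool([
  [0,0,-0.01,0,0,0,-1],
  [0,0,-0.03,0,0,0,-1],
  [0,0,-0.04,0,0,0,-1],
  [0,0,-0.04,0,0,0,-1],
  [0,0,-0.04,0,0,0,-1],
  [0,0,-0.04,0,0,0,-1],
  [0,0,0,0,0,0,-1],
  [0,0,0,0,0,0,-1],
])

```text
t: 28.3
tcp_pos: [0.5031, -0.3259, 0.2369]
tool_rot: [0.996, -0.088, 0.002, 0.001]
force: [-0.8, 1.7, -1.9]
finger_gap: 0.549
gripper_force: 42.0
```

```bash
python3 - <<'E'
from h import *
from station import manip
sen,s,P=look(manip,"w17")
x,y,z=sen["tcp_pos"]
rect(P,box(P,x-.06,x+.06,y-.022,y+.022,z+.016,z+.03),"held")
goto(manip,[.5106,.3214,.236],-10)
E
```

```text
t 28.3 tcp [ 0.5031 -0.3259  0.2369] q [-0.761  0.501  1.511 -0.     1.125  0.986]
toolx [ 0.985 -0.175  0.003] toolz [ 0.003 -0.003 -1.   ]
tip in heater frame mm [  -7.  -418.2] 222.9 F [-0.8  1.7 -1.9]
held 6588 rect [ 501.2 -325.9] [47.6 44. ] 0.1 circ [ 501.2 -326. ] 48.3 z 0.2548 pix [257. 286.]
turn [ 0.04 -0.03 -0.08] then shift mm [-104.1 -638.2   -0.8]
```

Call:
drive_tool([
  [-0.0065,-0.04,0,0,0,0,-1],
  [-0.0075,-0.046,0,0,0,0,-1],
  [-0.0075,-0.046,0,0,0,0,-1],
  [-0.0075,-0.046,0,0,0,0,-1],
  [-0.0075,-0.046,0,0,0,0,-1],
  [-0.0075,-0.046,0,0,0,0,-1],
  [-0.0075,-0.046,0,0,0,0,-1],
  [-0.0075,-0.046,0,0,0,0,-1],
  [-0.0075,-0.046,0,0,0,0,-1],
  [-0.0075,-0.046,0,0,0,0,-1],
])

```text
t: 29.35
tcp_pos: [0.508, 0.1357, 0.2326]
tool_rot: [0.996, -0.088, -0.002, 0.001]
force: [1.3, 0.1, -2.3]
finger_gap: 0.545
gripper_force: 42.1
```

Call:
drive_tool([
  [-0.0075,-0.046,0,0,0,0,-1],
  [-0.0075,-0.046,0,0,0,0,-1],
  [-0.0075,-0.046,0,0,0,0,-1],
  [-0.0065,-0.045,0,0,0,0,-1],
  [0,0,0.04,0,0,0,-1],
  [0,0,0.04,0,0,0,-1],
  [0,0,0.03,0,0,0,-1],
  [0,0,0,0,0,0,-1],
  [0,0,0,0,0,0,-1],
])

```text
t: 30.25
tcp_pos: [0.5125, 0.3185, 0.1229]
tool_rot: [0.996, -0.088, -0.001, 0.002]
force: [0.4, -0.5, -2.2]
finger_gap: 0.55
gripper_force: 42.1
```

```bash
python3 - <<'E'
from h import *
from station import manip
sen,s,P=look(manip,"w18")
x,y,z=sen["tcp_pos"]
rect(P,box(P,x-.06,x+.06,y-.022,y+.022,z+.014,z+.03),"held")
rect(P,box(P,.42,.62,.22,.42,.014,.026),"cooler")
goto(manip,[.5125,.3214,.053],-10)
E
```

```text
t 30.25 tcp [0.5125 0.3185 0.1229] q [ 0.372  0.658  1.588 -0.003  0.899  2.121]
toolx [ 0.985 -0.175 -0.001] toolz [-0.002 -0.004 -1.   ]
tip in heater frame mm [-77.4 222.4] 108.9 F [ 0.4 -0.5 -2.2]
held 6930 rect [510.4 318.5] [44.  48.7] 90.0 circ [511.  321.2] 52.7 z 0.1408 pix [256. 285.]
cooler 9977 rect [510.8 321.6] [103.9 104.2] 13.7 circ [511.3 321.3] 144.3 z 0.0197 pix [253. 182.]
turn [ 0.11 -0.12 -0.09] then shift mm [-1.8 -2.2 71.6]
```

View pics/w18.png

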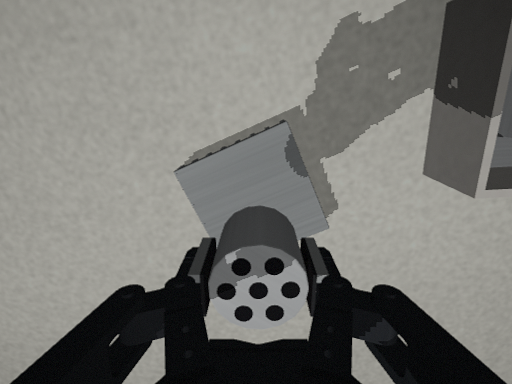

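The round block hangs over the empty cooler (258,285). Cooler centre is (.5107,.3215), so a 3 mm correction in y.

Call:
drive_tool([
  [-0.001,-0.003,0.025,0,0,0,-1],
  [0,0,0.025,0,0,0,-1],
  [0,0,0.015,0,0,0,-1],
  [0,0,0.005,0,0,0,-1],
  [0,0,0,0,0,0,-1],
  [0,0,0,0,0,0,-1],
  [0,0,0,0,0,0,-1],
])

```text
t: 31.0
tcp_pos: [0.5142, 0.3224, 0.0558]
tool_rot: [0.996, -0.088, 0.002, 0.0]
force: [-0.2, -0.4, -2.3]
finger_gap: 0.551
gripper_force: 42.2
```

Call:
drive_tool([
  [0,0,0.001,0,0,0,-1],
  [0,0,0,0,0,0,-1],
  [0,0,0,0,0,0,0.5],
  [0,0,0,0,0,0,0.5],
  [0,0,0,0,0,0,0.5],
  [0,0,-0.02,0,0,0,0.5],
  [0,0,-0.04,0,0,0,0.5],
  [0,0,-0.04,0,0,0,0.5],
  [0,0,-0.05,0,0,0,0.5],
  [0,0,0,0,0,0,0.5],
])

```text
t: 32.0
tcp_pos: [0.5174, 0.3243, 0.2112]
tool_rot: [0.996, -0.088, 0.008, -0.003]
force: [0.7, 0.7, 0.1]
finger_gap: 0.746
gripper_force: 0.0
```

```bash
python3 - <<'E'
from h import *
from station import manip
sen,s,P=look(manip,"w19")
rect(P,box(P,.42,.6,.24,.41,.06,.08),"round")
rect(P,box(P,.42,.62,.22,.42,.014,.026),"cooler")
Q=manip.snapshot("scene"); C=cloud(Q); C[np.isnan(C)]=-9
rect(C,box(C,.7,.85,.15,.27,.08,.1),"beaker top"); rect(C,box(C,.7,.85,-.26,-.15,.1,.13),"bottle top")
a=Q["image"]; b=np.load("pics/scene0.npy",allow_pickle=True).item()["image"]
for n,(u,v,w,h) in dict(bottle=(135,178,35,52),beaker=(298,250,42,58)).items(): print(n,np.abs(a[v:v+h,u:u+w].astype(int)-b[v:v+h,u:u+w]).mean())
cv2.imwrite("pics/s4.png",a[:,:,::-1])
E
```

```text
t 32.0 tcp [0.5174 0.3243 0.2112] q [ 0.378  0.542  1.517 -0.003  1.067  2.126]
toolx [ 0.984 -0.175  0.016] toolz [ 0.017  0.004 -1.   ]
tip in heater frame mm [-73.1 228.9] 197.2 F [0.7 0.7 0.1]
round 1699 rect [512.1 321.7] [45.8 46.6] 80.7 circ [511.9 321.7] 47.8 z 0.0698 pix [261. 191.]
cooler 5550 rect [510.6 321.7] [104.3 104.2] 13.9 circ [511.5 321.2] 143.7 z 0.0197 pix [261. 173.]
beaker top 47 rect [747.3 187.5] [ 6.5 26.8] 38.7 circ [748.2 188.1] 27.2 z 0.084 pix [314. 253.]
bottle top 103 rect [ 759.1 -213.7] [24.3 25.8] 12.9 circ [ 759.2 -214.4] 27.3 z 0.1091 pix [145. 184.]
bottle 18.027106227106227
beaker 9.66871921182266
```

View pics/s4.png

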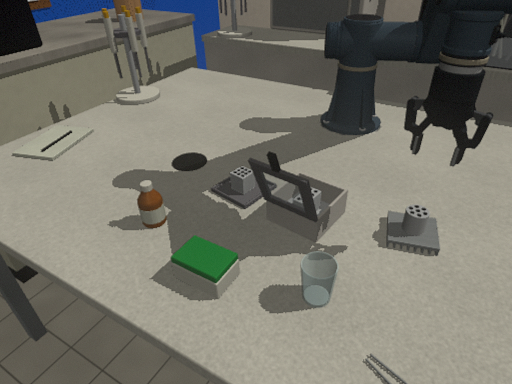

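The lid is open, the oblong is in the heater, the square is in the tray at (242,180), and the round block is on the cooler at (416,220). The mat is empty, and the bottle and beaker haven't moved; only the shadows changed. The arm is clear, so I'm handing in.

```bash
python3 -c "
from station import manip
print(manip.sign_off())"
```

```text
the job is handed in; nothing more can be done
None
```

The job is handed in at about 32 s of 141 s: the lid stays open, and the round block is on the cooler, the square in the tray and the oblong in the heater, each within about 2 mm of centre, with the mat empty and the beaker and bottle untouched.

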